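Jack up the hinged engine plate and hold it

ROBOT

A 6-joint arm with a two-finger parallel gripper is mounted at the origin on the work surface. World frame = base frame: x ahead of the robot, y to its left, z up, the work surface at z = 0. Lengths are in m, angles in rad, forces in N, time in s.
With the tool pointing down it reaches from about 0.375 to 0.9 m from the base axis. Payload 3.1 kg.
Tool frame: the origin (TCP) lies on the centre line of the jaws, within the pads' length; the fingertips stand robot.finger_overhang ahead of it and the grasp point (between the pads) lies 2 mm behind it (robot.finger_overhang is the distance from the TCP to the fingertips, in m); z points along the fingers, y is the direction in which the jaws open and shut (so a half turn about z gives the same grasp; the last joint's range is limited). The gripper opens to 87 mm and grips with 3 to 60 N. Pads are 19 mm wide; open, the fingers measure 117 mm over their backs; the gripper's body (75 mm by 190 mm) begins 51 mm behind the grasp point.
Start: joints at [1.083, 0.527, 1.433, -0, 1.181, -0.178], TCP at [0.19, 0.595, 0.24] pointing down, gripper open.
Joint ranges: [-3.08, 3.08], [-0.75, 2.2], [0.22, 2.44], [-1.43, 4.57], [0, 2.65], [-2.85, 2.85]. Speed limits (rad/s): [2.79, 2.79, 3.14, 3.14, 3.14, 3.14].

INTERFACE

Orientations are given as a unit quaternion [x, y, z, w].
In Python, from rig import robot gives the robot as it stands. The module is installed in compiled form; this text tells all that it offers.
- The arm moves only by the tool step_arm, never from a script. Its arguments are lists of equal length, an entry for each row: "slide": the shift along the tool's x, y, z in mm, a list of three; "twist": the turn about the tool's z in degrees. A call has 1 to 20 rows; each row shifts and turns the commanded pose from where the row before left it, along the tool's axes as they then stand; what a row does not reach is not made up. A row lasts 1/12 s, in which the tool goes at most 41.7 mm and 7.16 degrees, less where a joint would pass 70% of its speed; a pose out of reach is approached as far as the arm can. A call is refused whole if a number of a shift passes 41.7 or a number of a turn 7.16, either way. A call with a gripper value outside its range is refused whole. "jaw" is the finger opening in mm, from 0 to 87, set as the call begins (left out, the last holds). The fingers move at their own pace and stop on an object; "force" is the grip in N (left out, the last holds). Time passes only in rows, so rows that do not move let the fingers close. It gives the time, the measured TCP pose, the force and the opening at its end, in the units of the state.
- robot.get_obs(): the state, without advancing time (a new reading comes with each control period).
- robot.camera(name): name is "side" or "top" or "wrist"; returns a dict with "color" (420x560x3 uint8, blue, green, red), "depth" (420x560 float32, m along the optical axis (not along the pixel's ray), 0 where there is no reading), "camera_matrix" (3x3 intrinsics, pixels), "origin" and "orientation" of the camera in the world. Camera axes: x right, y down, z forward; pixel columns grow to the right and rows downward; lengths in m; the calibration is good to about 2 mm. A picture is of the moment at which its call begins.
- robot.hand_in(): hands the job in, once; it reports no verdict.
The state is a dict: "time": time; "q": joint angles; "joint_velocities": joint speeds; "joint_torque": joint torques, N m; "position": TCP position; "tool_rot": TCP orientation; "ft_force": force on the tool from outside, world axes, zero at the start; "moment": the same for the moment, N m; "grip_width": finger opening in m.
Only numpy, scipy, OpenCV 4.12 (cv2) and the standard library are available. Lean on these libraries where they do the work, as an engineer would, in place of code of your own. Each camera call takes 0.05 s, during which the arm holds its last target.

TASK

Set the lever jack on the bench with its saddle centred under the round lift pad of the clamped shoe on the engine plate's front edge, and let go of it. Pump the handle fully down once as a trial lift, let it come all the way up so that the plate settles back on its stand, then press the handle fully down again and finish holding it there, the plate raised by the jack alone. Do not push or lift the plate by hand, and leave the cardboard box, the finned barrel and the crankcase where they stand.

Things in the scene. Friction and masses are not known exactly. Their poses are not given: they have to be found in the camera images.
- jack: Loose lever jack, about 0.85 kg (varies). Origin on its underside, below the grip bracket; x runs level from the bracket to the saddle, z up. Dark steel base plate 220 x 80 mm, 12 mm thick (x -115 to 105). Ram housing 34 mm in diameter at x 75, up to z 55, saddle above it. The handle, a 12 mm bar, rises backwards (to -x) from a pivot at x 0, z 55.
- jack_grip (a point): Middle of the jack's grip bracket, 50 mm above the jack's underside at x 0, y 0 of the jack: two upright steel cheeks, 44 mm along the jack's x, 30 mm wide overall in its y, from the base plate up to z 72. Grip it across y from above to carry or slide the jack; the handle runs out between the cheeks.
- saddle (a point): Centre of the top face of the jack's saddle, a level steel disc 40 mm in diameter, 8 mm thick, on the ram at x 75, y 0 of the jack; 75 mm above the bench when lowered, 105 mm when fully raised.
- jack_handle (a joint): Angle of the jack's handle, rad: 0 fully up (29 degrees above level; a spring returns it when let go), 0.5 fully down at a firm stop (bar level). Each rad raises the saddle 60 mm (30 mm a stroke). It does not latch: the saddle sinks as the handle comes up. Pushing down on the end pad takes 1 to 2 N at first, 5 to 9 N at the bottom with the plate on the saddle.
- handle_pad (a point): Centre of the top face of the black pad at the handle's end, 45 mm long, 36 wide, 12 thick, 105 mm from the pivot. In the jack's frame: x -89, z 111 when up (face tilted 29 degrees, facing towards the saddle) and x -105, z 61 fully down (face level), on an arc about the pivot. Shut fingertips can push it from above.
- stand: Fixed steel stand of the engine plate. Origin on the bench under the middle of the plate's front edge; x runs level from that edge to the plate's hinge 200 mm behind, z up. Grey metal plate 200 mm (x) by 280 mm (y), 10 mm thick, underside at 85 mm, with a small engine on it up to 204 mm high. The legs stand 39 mm or more behind the front edge: the space under the shoe is open.
- lift_pad (a point): Marked lift point: centre of the underside of a round steel pad, 24 mm in diameter, 82 mm above the bench at rest (7 mm over the lowered saddle), 105 mm with the jack fully up. It is under a steel shoe 44 mm wide, reaching 50 mm out from the plate's front edge, top at 103 mm; 30 mm before the edge, below the 20 mm round bolt head. The shoe sits up to 45 mm to either side of the edge's middle.
- parts_box: Bystander: cardboard box 77 x 112 x 46 mm, origin at the centre of its underside.
- barrel: Bystander: upright finned aluminium cylinder barrel, 40 mm diameter, 56 mm tall, origin at the centre of its underside.
- crankcase: Bystander: aluminium crankcase casting on a 60 x 70 mm foot, 65 mm tall, origin at the centre of its underside.
Mind the look-alikes: they are no part of the job. What is shaped like the jack but blue is not meant.

How it is judged:
By the outcome, as a careful person would: the job done as asked, in the order asked, and still so for the second after the job is handed in, while the arm keeps its last pose, push and grip.
It also fails if it takes over 54 s, if anything falls off the work surface, if the arm or the gripper's body presses on something with over 40 N, if the wrist force passes 120 N, or if a joint passes its speed limit or range.

## Working session

There is one attempt and no reset: what is moved stays moved. The work goes in short steps, Python scripts to look and compute and a tool call to move; the robot and the scene stay as the last step left them, time stands still between calls to the robot, and variables do not carry over. Pictures are saved under pics/ and viewed, and the job is handed in when it is done.

Besides the shell and the picture viewer there is one more tool, called after "Emit:" as name([rows], argument=value, ...), one row to a line, values as JSON. step_arm: Moves the arm, as the interface text tells. Its arguments: {"type":"object","properties":{"slide":{"type":"array","items":{"type":"array","items":{"type":"number"}}},"twist":{"type":"array","items":{"type":"number"}},"jaw":{"type":"number"},"force":{"type":"number"}},"required":["slide","twist"]}

```bash
mkdir -p pics; cat > h.py <<'E'
from rig import robot
import numpy as np, cv2
from scipy.spatial.transform import Rotation as R
def snap(n,f):
    c=robot.camera(n); cv2.imwrite('pics/'+f+'.png',c['color']); np.savez('pics/'+f+'.npz',**c); return c
def load(f): return dict(np.load('pics/'+f+'.npz'))
def rot(c):
    o=np.array(c['orientation']); return o if o.shape==(3,3) else R.from_quat(o).as_matrix()
def plane(c,u,v,z):
    K=c['camera_matrix']; d=rot(c)@np.array([(u-K[0,2])/K[0,0],(v-K[1,2])/K[1,1],1]); o=np.array(c['origin'])
    return o+d*(z-o[2])/d[2]
def pt(c,u,v):
    K=c['camera_matrix']; d=c['depth'][int(v),int(u)]
    return np.array(c['origin'])+rot(c)@(d*np.array([(u-K[0,2])/K[0,0],(v-K[1,2])/K[1,1],1]))
def cloud(c):
    K=c['camera_matrix']; h,w=c['depth'].shape; u,v=np.meshgrid(np.arange(w),np.arange(h)); d=c['depth']
    P=np.stack([(u-K[0,2])/K[0,0]*d,(v-K[1,2])/K[1,1]*d,d],-1)
    return P@rot(c).T+np.array(c['origin'])
E
python3 - <<'E'
from h import *
for n in ['side','top','wrist']:
    c=snap(n,n+'0'); print(n,c['origin'],c['orientation'],c['camera_matrix'][0,0])
o=robot.get_obs();print(o['time'],o['position'],o['tool_rot'],robot.finger_overhang)
E
```

```text
side [-0.00990881 -0.5640879   0.84184099] [ 0.85294845 -0.34908642  0.13820907 -0.36265115] 508.77219120363196
top [0.27452368 0.01102063 1.3095268 ] [-0.70060843  0.70742102 -0.07576938  0.05442721] 439.1971516657764
wrist [0.12469814 0.61531426 0.38300075] [0.80057818 0.58576076 0.07361322 0.10266455] 295.6637413452354
0.15 [0.18967283 0.59498697 0.23881998] [ 1.53777961e-01  9.88105103e-01 -7.63037685e-04 -2.49274439e-04] 0.017
```

View pics/side0.png

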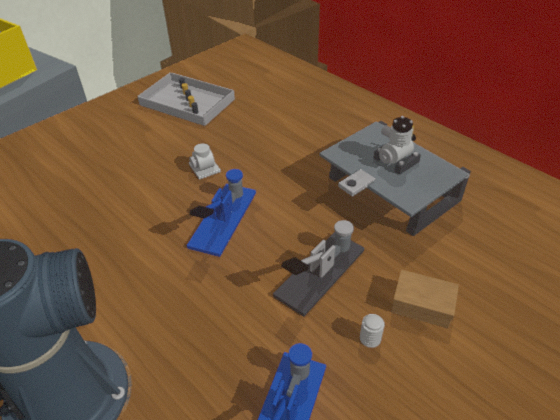

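View pics/top0.png

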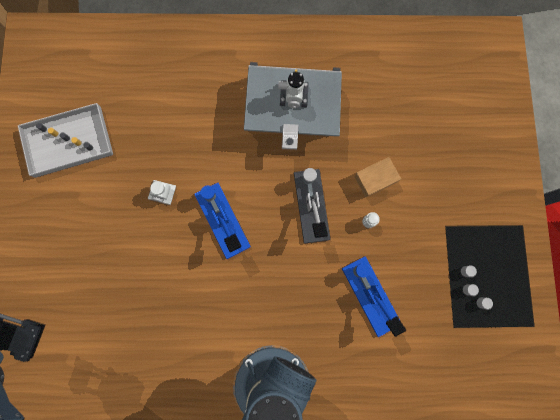

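View pics/wrist0.png

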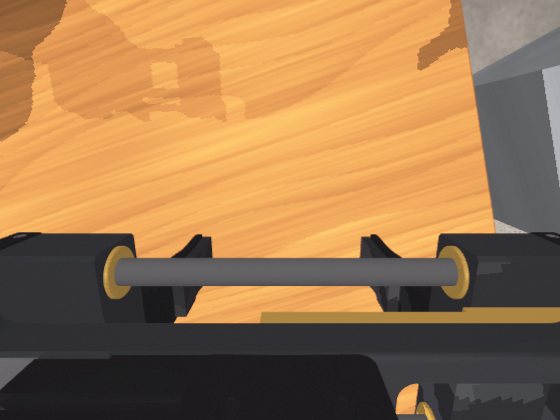

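The top view shows the dark jack (saddle ~(310,175), black pad ~(320,229)) and the shoe with its bolt at ~(290,141). Next I'll measure these.

```bash
python3 - <<'E'
from h import *
t=load('top0');s=load('side0')
a=cv2.resize(t['color'][110:260,230:410],None,fx=4.4,fy=4,interpolation=cv2.INTER_CUBIC)[:600,:792];cv2.imwrite('pics/tz.png',cv2.resize(t['color'][110:250,230:410],None,fx=4,fy=4,interpolation=cv2.INTER_CUBIC))
cv2.imwrite('pics/sz.png',cv2.resize(s['color'][110:310,270:480],None,fx=3,fy=3,interpolation=cv2.INTER_CUBIC))
for n,c in (('t',t),('s',s)):
    P=cloud(c)
    # plate top by height
    def comp(lo,hi,box):
        m=((P[...,2]>lo)&(P[...,2]<hi)&(P[...,0]>box[0])&(P[...,0]<box[1])&(P[...,1]>box[2])&(P[...,1]<box[3]))
        return m
    m=comp(.085,.112,(.6,1.1,-.3,.3)); q=P[m][:,:2]
    print(n,'plate',cv2.minAreaRect((q*1000).astype(np.float32)),np.median(P[m][:,2]))
    m=comp(.004,.02,(.35,.75,-.2,.1))&(c['color'].max(-1)<110)
    hsv=cv2.cvtColor(c['color'],cv2.COLOR_BGR2HSV); m&=(hsv[...,1]<90)
    k,l,st,ce=cv2.connectedComponentsWithStats(m.astype(np.uint8))
    for i in range(1,k):
        if st[i,4]>80:
            q=P[l==i]; print(n,'base',st[i],cv2.minAreaRect((q[:,:2]*1000).astype(np.float32)),np.median(q[:,2]))
for u,v in[(310,175),(320,229),(290,141),(288,128),(313,200)]: print(u,v,pt(t,u,v))
E
```

```text
t plate ((797.3041381835938, -67.81024169921875), (280.8957824707031, 267.1434020996094), 86.24474334716797) 0.09590546276287482
t base [ 294  169   36   74 1230] ((514.6849365234375, -123.35357666015625), (218.7330322265625, 79.91756439208984), 7.090142726898193) 0.012796729820825137
s plate ((795.6434936523438, -66.56402587890625), (284.9615783691406, 268.36639404296875), 85.51685333251953) 0.09621198559163102
s base [325 232  10  20 107] ((586.9180908203125, -84.7874755859375), (57.683101654052734, 19.679506301879883), 40.7563362121582) 0.013006992495661618
s base [ 273  240   91   76 2295] ((513.5189819335938, -124.67430114746094), (222.1552276611328, 80.45735168457031), 6.675107955932617) 0.012835331285959484
310 175 [ 0.59257821 -0.11508555  0.07214362]
320 229 [ 0.42913809 -0.13496195  0.11097082]
290 141 [ 0.68451696 -0.0565962   0.10630891]
288 128 [ 0.72630357 -0.051823    0.09940137]
313 200 [ 0.52056358 -0.12309898  0.06106337]
```

View pics/tz.png

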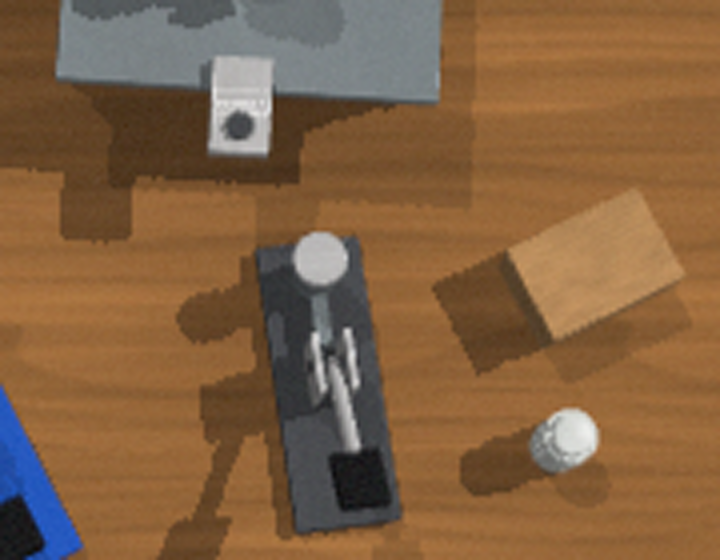

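View pics/sz.png

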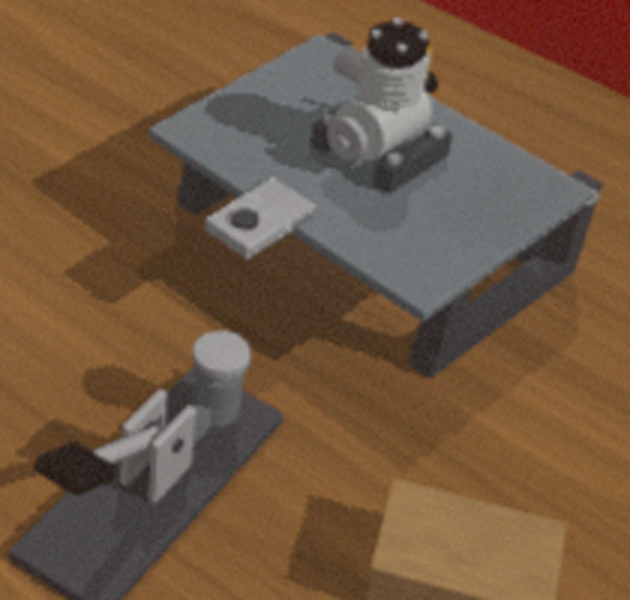

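```bash
python3 - <<'E'
from h import *
for n,box in(('top0',(275,122,305,156)),('side0',(335,165,380,198))):
    c=load(n); g=c['color'].max(-1).astype(float); hsv=cv2.cvtColor(c['color'],cv2.COLOR_BGR2HSV)
    P=cloud(c); m=np.zeros(g.shape,bool); x0,y0,x1,y1=box
    m[y0:y1,x0:x1]=True
    b=m&(g>165)&(hsv[...,1]<40)
    k,l,st,ce=cv2.connectedComponentsWithStats(b.astype(np.uint8)); i=1+st[1:,4].argmax(); b=l==i
    cn,_=cv2.findContours(b.astype(np.uint8),cv2.RETR_EXTERNAL,cv2.CHAIN_APPROX_NONE)
    f=np.zeros(g.shape,np.uint8); cv2.drawContours(f,cn,-1,1,-1)
    q=np.array([plane(c,p[0][0],p[0][1],.103)[:2] for p in cn[0]])*1000
    print(n,'shoe',st[i],cv2.minAreaRect(q.astype(np.float32)))
    d=(f>0)&(g<110); k,l,st,ce=cv2.connectedComponentsWithStats(d.astype(np.uint8))
    for i in range(1,k):
        if st[i,4]>8: print('bolt',st[i],plane(c,*ce[i],.107),np.median(P[l==i],0))
    w=(P[...,2]>.090)&(P[...,2]<.1)&(P[...,0]>.65)&(P[...,0]<.95)&(abs(P[...,1]+.06)<.2)&(hsv[...,1]<70)&(g<160)
    print('plate',cv2.minAreaRect((P[w][:,:2]*1000).astype(np.float32)),w.sum())
    # front edge: min x per y bin
    Q=P[w]; ys=np.arange(-.19,.07,.01); e=[(y,Q[abs(Q[:,1]-y)<.005,0].min()) for y in ys if (abs(Q[:,1]-y)<.005).sum()>5 and abs(y+.06)>.045]
    e=np.array(e); print('edge fit',np.polyfit(e[:,0],e[:,1],1))
    # saddle
    sm=(abs(P[...,2]-.075)<.006)&(g>120)&(np.hypot(P[...,0]-.5935,P[...,1]+.114)<.035)
    qq=(P[sm][:,:2]*1000).astype(np.float32); print('saddle',cv2.minEnclosingCircle(qq),qq.mean(0))
    pm=(P[...,2]>.085)&(g<60)&(np.hypot(P[...,0]-.43,P[...,1]+.135)<.05)
    print('hpad',P[pm].mean(0),pm.sum())
    cm=(abs(P[...,2]-.068)<.008)&(g>110)&(np.hypot(P[...,0]-.519,P[...,1]+.1234)<.035)
    print('cheeks',cv2.minAreaRect((P[cm][:,:2]*1000).astype(np.float32)))
E
```

```text
top0 shoe [283 124  15  24 281] ((702.2752075195312, -56.99797058105469), (40.52801513671875, 69.62874603271484), 88.89370727539062)
bolt [286 138   7   7  34] [ 0.68349376 -0.0543506   0.107     ] [ 0.68317942 -0.05385629  0.1063417 ]
plate ((797.15234375, -67.23837280273438), (279.66033935546875, 263.5815124511719), 85.94075775146484) 4889
edge fit [0.06880416 0.71929661]
saddle ((594.9556274414062, -113.85044860839844), 19.9937744140625) [ 594.58813 -113.85083]
hpad [ 0.42769393 -0.13356146  0.11273318] 194
cheeks ((514.2468872070312, -123.60330963134766), (52.75735855102539, 29.96063995361328), 5.6384806632995605)
side0 shoe [355 175   1   1   1] ((712.8967895507812, -42.40421676635742), (0.0, 0.0), 0.0)
plate ((794.7081298828125, -67.167236328125), (282.9144287109375, 266.6719055175781), 86.3345718383789) 5582
edge fit [0.06831698 0.71653653]
saddle ((593.6792602539062, -114.24622344970703), 21.3109073638916) [ 592.94653 -114.48827]
hpad [ 0.42317348 -0.13870324  0.11346978] 280
cheeks ((513.6033325195312, -123.91705322265625), (53.756465911865234, 32.09501266479492), 7.936295032501221)
```

Emit:
step_arm([
  [-28,-30.8,0],
  [-28,-30.8,0],
  [-28,-30.8,0],
  [-28,-30.8,0],
  [-28,-30.8,0],
  [-28,-30.8,0],
  [-28,-30.8,0],
  [-28,-30.8,0],
  [-28,-30.8,0],
  [-28,-30.8,0],
  [-28,-30.8,0],
  [-28,-30.8,0],
  [-28,-30.8,0],
  [-28,-30.8,0],
  [-28,-30.8,0],
  [-28,-30.8,0],
  [-28,-30.8,0],
  [-28,-30.8,0],
  [-28,-30.8,0],
], twist=[0,0,0,0,0,0,0,0,0,0,0,0,0,0,0,0,0,0,0], jaw=75)

```text
time: 1.73
position: [0.5191, -0.1259, 0.2394]
tool_rot: [0.154, 0.988, 0.0, -0.0]
ft_force: [1.6, 0.4, 0.4]
grip_width: 0.0751
```

Emit:
step_arm([
  [0,0,15],
  [0,0,20],
  [0,0,20],
  [0,0,15],
  [0,0,0],
  [0,0,0],
], twist=[-6.2,-6.2,-6.2,-6,0,0])

```text
time: 2.23
position: [0.5183, -0.1236, 0.1689]
tool_rot: [-0.059, 0.998, 0.001, -0.001]
ft_force: [0.1, 0.3, 1.2]
grip_width: 0.0751
```

```bash
python3 - <<'E'
from h import *
c=load('side0'); print('side bolt',plane(c,351.5,182.8,.107))
o=robot.get_obs();r=R.from_quat(o['tool_rot']).as_matrix();print(o['time'],o['position'],r.round(3),o['ft_force'],o['q'])
snap('wrist','w1');snap('top','t1')
E
```

```text
side bolt [ 0.68313031 -0.05688356  0.107     ]
2.2333 [ 0.51832465 -0.12355084  0.16886294] [[-0.993 -0.117 -0.002]
 [-0.117  0.993  0.001]
 [ 0.002  0.001 -1.   ]] [0.06938914 0.30889811 1.20709559] [-4.43881360e-01  5.04485250e-01  1.73188146e+00  6.91194322e-05
  9.07653622e-01 -2.13242640e+00]
```

View pics/w1.png

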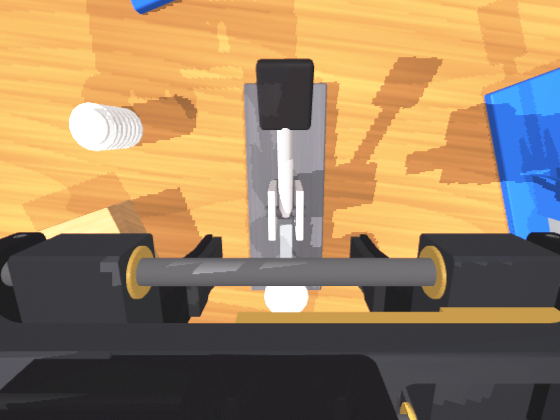

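The wrist view shows the jack centred at column ~286, midway between the fingers, and straight. I'll descend and grip.

Emit:
step_arm([
  [0,0,30],
  [0,0,30],
  [0,0,30],
  [0,0,20],
  [0,0,11],
  [0,0,0],
  [0,0,0],
], twist=[0,0,0,0,0,0,0])

```text
time: 2.92
position: [0.5196, -0.124, 0.0492]
tool_rot: [-0.06, 0.998, -0.0, 0.001]
ft_force: [-0.6, 0.2, 0.4]
grip_width: 0.0746
```

Emit:
step_arm([
  [0,0,0],
  [0,0,0],
  [0,0,0],
  [0,0,0],
  [0,0,0],
  [0,0,0],
  [0,0,0],
  [0,0,0],
], twist=[0,0,0,0,0,0,0,0], jaw=20, force=40)

```text
time: 3.58
position: [0.5188, -0.1237, 0.0486]
tool_rot: [-0.06, 0.998, 0.0, -0.0]
ft_force: [0.2, 6.5, 3.2]
grip_width: 0.03
```

```bash
python3 - <<'E'
from h import *
o=robot.get_obs();print(o['time'],o['position'],o['ft_force'],o['grip_width'])
c=snap('top','t2');snap('wrist','w2');snap('side','s2')
a=c['color'][110:250,230:410];cv2.imwrite('pics/t2z.png',cv2.resize(a,None,fx=4,fy=4))
E
```

```text
3.5833 [ 0.51884848 -0.12370874  0.04858523] [0.24220631 6.49479092 3.16672598] 0.030029422321652042
```

View pics/w2.png

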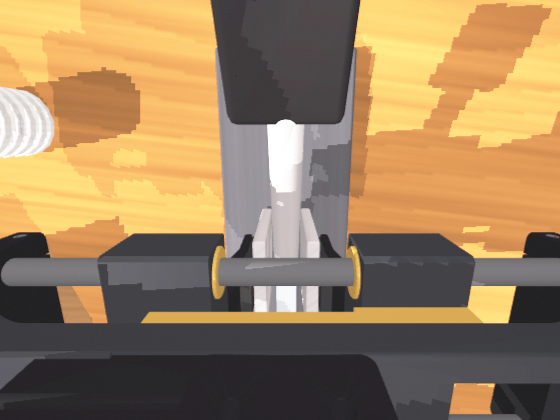

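View pics/s2.png

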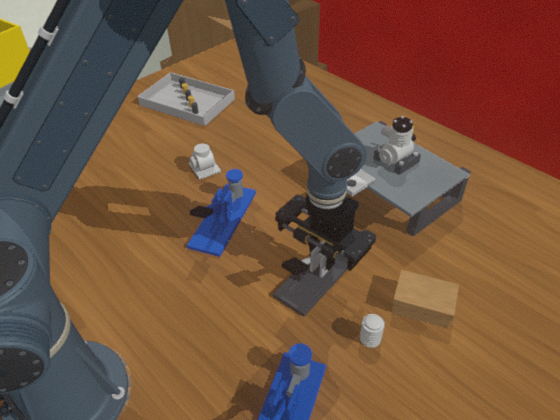

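Emit:
step_arm([
  [0,0,-3],
  [0,0,0],
  [0,0,0],
  [0,0,0],
  [0,0,0],
], twist=[0,0,4,4,3], force=50)

```text
time: 4.15
position: [0.5179, -0.1233, 0.0505]
tool_rot: [0.037, 0.999, 0.001, -0.001]
ft_force: [-0.6, 0.5, -9.0]
grip_width: 0.0299
```

Emit:
step_arm([
  [0,10,0],
  [0,20,0],
  [0,20,0],
  [0,20,0],
  [0,9,0],
  [-10,0,0],
  [-15,0,0],
  [-15,0,0],
  [-10,0,0],
  [0,0,0],
  [0,0,0],
], twist=[0,0,0,0,0,0,0,0,0,0,0])

```text
time: 5.07
position: [0.5738, -0.0482, 0.0509]
tool_rot: [0.035, 0.999, 0.0, -0.001]
ft_force: [-0.4, 0.8, -9.0]
grip_width: 0.03
```

```bash
python3 - <<'E'
from h import *
o=robot.get_obs();r=R.from_quat(o['tool_rot']).as_matrix();print(o['time'],o['position'],r.round(3),o['ft_force'],o['grip_width'])
d=np.array([.6087,-.0504,o['position'][2]])-o['position'];print('rest tool mm',r.T@d*1000)
snap('side','s3');snap('top','t3')
cv2.imwrite('pics/s3z.png',cv2.resize(load('s3')['color'][110:310,270:480],None,fx=3,fy=3))
E
```

```text
5.0667 [ 0.57375302 -0.04815497  0.05092072] [[-0.998  0.07  -0.002]
 [ 0.07   0.998  0.   ]
 [ 0.002  0.    -1.   ]] [-0.35292955  0.78013343 -9.00270553] 0.03004594871400481
rest tool mm [-35.01827323   0.21864357  -0.06616974]
```

View pics/s3z.png

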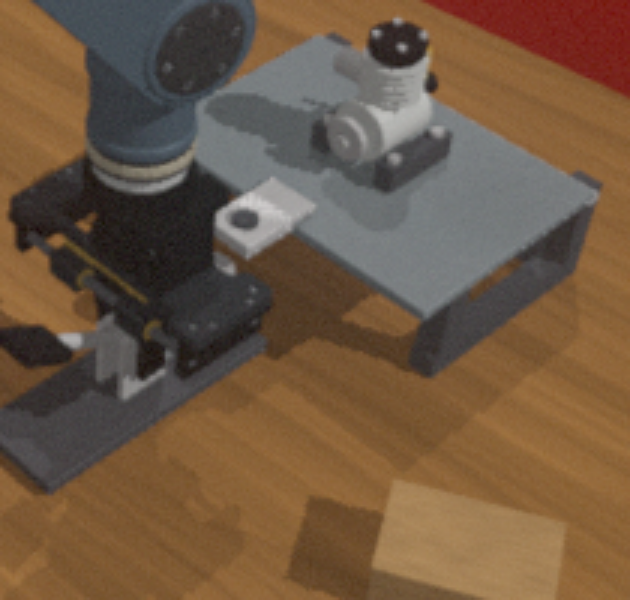

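View pics/t3.png

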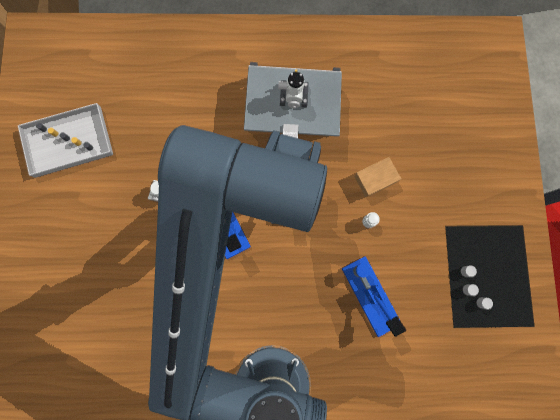

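Emit:
step_arm([
  [-8,0,0],
  [-10,0,0],
  [-10,0,0],
  [-7,0,0],
  [0,0,0],
  [0,0,0],
], twist=[0,0,0,0,0,0])

```text
time: 5.67
position: [0.6091, -0.051, 0.0514]
tool_rot: [0.036, 0.999, 0.0, -0.0]
ft_force: [-0.9, -0.0, -9.5]
grip_width: 0.0299
```

```bash
python3 - <<'E'
from h import *
o=robot.get_obs();r=R.from_quat(o['tool_rot']).as_matrix();print(o['time'],o['position'],o['ft_force'],o['grip_width'])
d=np.array([.6087,-.0504,o['position'][2]])-o['position'];print('rest tool mm',r.T@d*1000)
snap('side','s4')
cv2.imwrite('pics/s4z.png',cv2.resize(load('s4')['color'][130:280,270:440],None,fx=4,fy=4,interpolation=cv2.INTER_CUBIC))
E
```

```text
5.6667 [ 0.60905441 -0.05103418  0.05138978] [-0.89478186 -0.02719764 -9.49395313] 0.029917997955700208
rest tool mm [3.98733857e-01 6.07295864e-01 4.04323327e-04]
```

View pics/s4z.png

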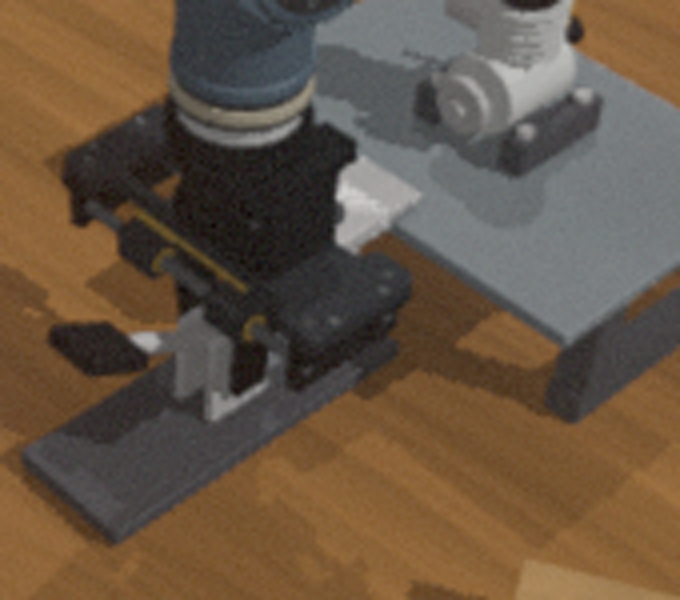

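Within 1 mm of target and not touching the shoe. I'll lower it 3 mm, release and back off upward.

Emit:
step_arm([
  [0,0.5,2],
  [0,0,1],
  [0,0,0],
  [0,0,0],
], twist=[0,0,0,0])

```text
time: 6.05
position: [0.6085, -0.0503, 0.0486]
tool_rot: [0.036, 0.999, 0.0, -0.001]
ft_force: [-2.7, 0.8, -5.0]
grip_width: 0.0298
```

Emit:
step_arm([
  [0,0,0],
  [0,0,0],
  [0,0,0],
  [0,0,0],
  [0,0,0],
], twist=[0,0,0,0,0], jaw=60)

```text
time: 6.47
position: [0.6102, -0.0508, 0.0492]
tool_rot: [0.036, 0.999, -0.0, 0.001]
ft_force: [-0.2, -0.5, -1.0]
grip_width: 0.0546
```

Emit:
step_arm([
  [0,0,-20],
  [0,0,-30],
  [0,0,-30],
  [0,0,-30],
  [30,0,-20],
  [40,0,0],
  [40,0,0],
  [0,0,0],
  [0,0,0],
], twist=[0,0,0,0,0,0,0,0,0])

```text
time: 7.22
position: [0.4961, -0.0417, 0.1786]
tool_rot: [0.036, 0.999, 0.0, -0.002]
ft_force: [-0.0, 0.5, -0.6]
grip_width: 0.0594
```

```bash
python3 - <<'E'
from h import *
o=robot.get_obs();print(o['time'],o['position'],o['ft_force'],o['grip_width'])
for n,f in(('top','t5'),('side','s5'),('wrist','w5')): snap(n,f)
cv2.imwrite('pics/s5z.png',cv2.resize(load('s5')['color'][130:280,270:440],None,fx=4,fy=4,interpolation=cv2.INTER_CUBIC))
cv2.imwrite('pics/t5z.png',cv2.resize(load('t5')['color'][110:250,230:410],None,fx=4,fy=4,interpolation=cv2.INTER_CUBIC))
E
```

```text
7.2167 [ 0.49613036 -0.04173262  0.17859875] [-0.0257296   0.52441085 -0.56145787] 0.05935501758707312
```

View pics/s5z.png

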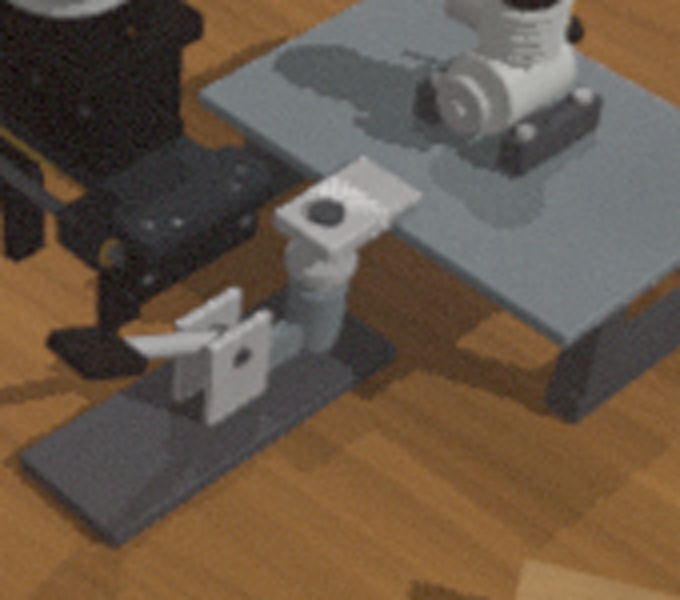

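View pics/t5z.png

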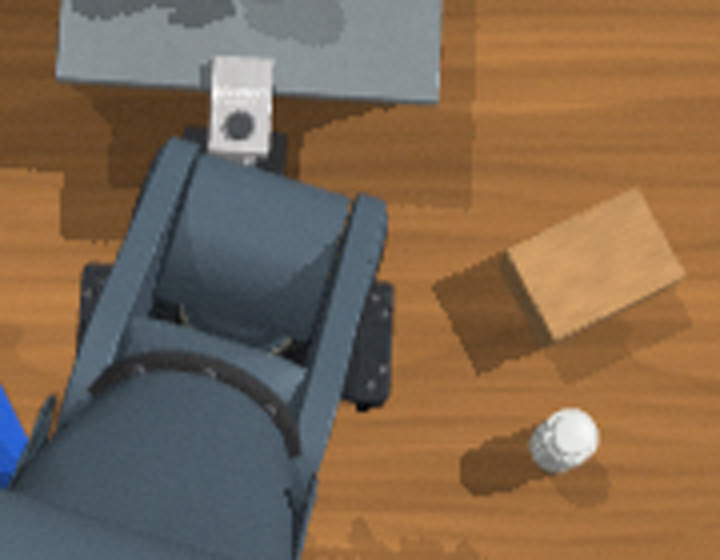

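View pics/w5.png

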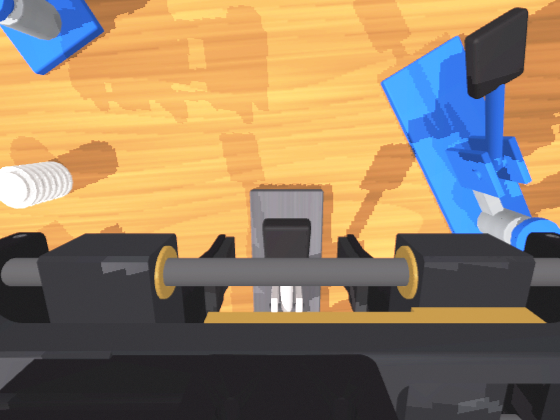

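The jack is released under the shoe. The side view shows the whole base, so I'll measure the saddle position from it.

```bash
python3 - <<'E'
from h import *
c=load('s5');P=cloud(c);g=c['color'].max(-1);hsv=cv2.cvtColor(c['color'],cv2.COLOR_BGR2HSV)
m=(abs(P[...,2]-.0125)<.0045)&(g<110)&(hsv[...,1]<90)&(P[...,0]>.45)&(P[...,0]<.73)&(abs(P[...,1]+.05)<.07)
k,l,st,ce=cv2.connectedComponentsWithStats(m.astype(np.uint8))
q=P[m];(cx,cy),(w,h),a=cv2.minAreaRect((q[:,:2]*1000).astype(np.float32));print('base',cx,cy,w,h,a,[s[4] for s in st[1:] if s[4]>40])
# corners of plate visible in side image by pixel (near-left, near, right)
for u,v in[(22,462),(117,545),(396,352)]: print('corner',plane(c,270+u/4,130+v/4,.012)*1000)
# saddle rim and ram points
s=(P[...,2]>.062)&(P[...,2]<.08)&(np.hypot(P[...,0]-.684,P[...,1]+.0557)<.03)&(g>110)
print('saddle',cv2.minEnclosingCircle((P[s][:,:2]*1000).astype(np.float32)),s.sum(),P[s].min(0),P[s].max(0))
hm=(P[...,2]>.085)&(g<60)&(np.hypot(P[...,0]-.52,P[...,1]+.044)<.045);print('hpad',P[hm].mean(0) if hm.any() else None)
c=load('w5');P=cloud(c);g=c['color'].max(-1)
m=(P[...,2]>.09)&(P[...,2]<.13)&(g<70)&(np.hypot(P[...,0]-.52,P[...,1]+.044)<.035);print('wpad',P[m].mean(0),P[m].min(0),P[m].max(0))
b=(abs(P[...,2]-.0125)<.005)&(np.abs(P[...,1]+.044)<.06)&(P[...,0]<.56);b&=cv2.cvtColor(c['color'],cv2.COLOR_BGR2HSV)[...,1]<90
print('wbase',cv2.minAreaRect((P[b][:,:2]*1000).astype(np.float32)))
E
```

```text
base 603.0761108398438 -49.520626068115234 82.67877960205078 222.6089630126953 86.05776977539062 [np.int32(45), np.int32(1841)]
corner [494.77070427  -9.05342128  12.        ]
corner [489.50011752 -87.015214    12.        ]
corner [706.14246396 -99.89841595  12.        ]
saddle ((681.5143432617188, -56.66350555419922), 19.086734771728516) 70 [ 0.6637344  -0.07477117  0.06878284] [ 0.69777714 -0.03838423  0.07942993]
hpad [ 0.5051172  -0.05031705  0.22575467]
wpad [ 0.51079606 -0.04371665  0.11313574] [ 0.49420832 -0.06171831  0.10079128] [ 0.53260297 -0.02574524  0.12095215]
wbase ((527.9640502929688, -45.425079345703125), (79.78296661376953, 68.89567565917969), 86.33016967773438)
```

Emit:
step_arm([
  [-10,-0.7,0],
  [-10,0,0],
  [0,0,0],
  [0,0,0],
  [0,0,0],
  [0,0,0],
  [0,0,10],
  [0,0,15],
  [0,0,10],
  [0,0,0],
  [0,0,0],
], twist=[0,0,0,0,0,0,0,0,0,0,0], jaw=0, force=20)

```text
time: 8.28
position: [0.5188, -0.0446, 0.1426]
tool_rot: [0.036, 0.999, 0.0, -0.001]
ft_force: [-0.7, 0.7, -0.0]
grip_width: 0.0021
```

```bash
python3 - <<'E'
from h import *
o=robot.get_obs();print(o['time'],o['position'],o['ft_force'],o['grip_width'])
for n,f in(('side','s6'),('wrist','w6')): snap(n,f)
cv2.imwrite('pics/s6z.png',cv2.resize(load('s6')['color'][130:280,270:440],None,fx=4,fy=4,interpolation=cv2.INTER_CUBIC))
E
```

```text
8.2833 [ 0.51875519 -0.04463261  0.14264877] [-0.67159067  0.68919475 -0.00214741] 0.002062132584598619
```

View pics/s6z.png

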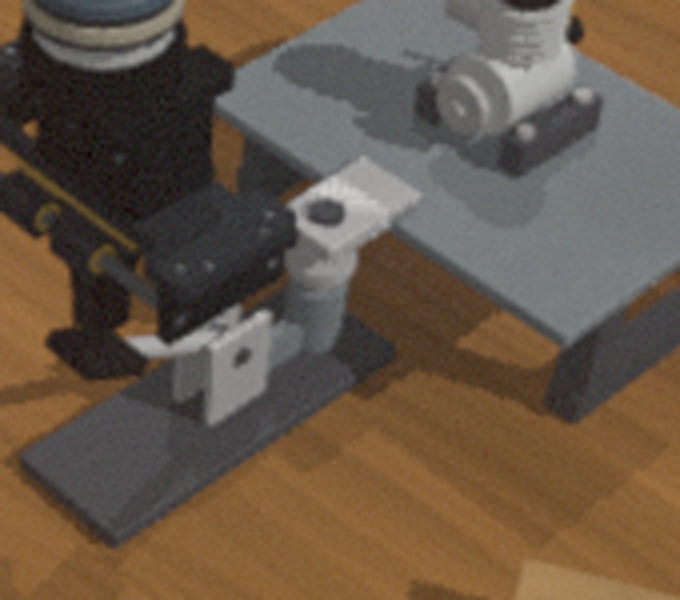

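View pics/w6.png

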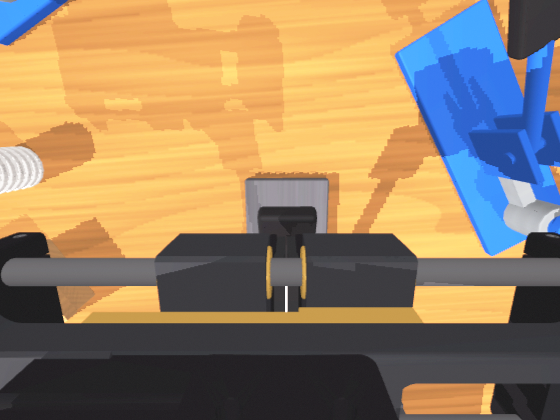

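The shut tips are centred just above the black pad. First pump: down along its arc.

Emit:
step_arm([
  [0,0,5],
  [1,0,5],
  [1.5,0,5],
  [1.5,0,5],
  [1.5,0,5],
  [1.5,0,5],
  [1.5,0,5],
  [1.5,0,5],
  [1.5,0,5],
  [1,0,5],
  [0.5,0,4],
  [0.5,0,3],
  [0,0,0],
  [0,0,0],
], twist=[0,0,0,0,0,0,0,0,0,0,0,0,0,0])

```text
time: 9.55
position: [0.5047, -0.0438, 0.0863]
tool_rot: [0.036, 0.999, 0.0, -0.001]
ft_force: [-3.2, -0.9, 6.5]
grip_width: 0.0003
```

```bash
python3 - <<'E'
from h import *
o=robot.get_obs();print(o['time'],o['position'],o['ft_force'],o['grip_width'])
snap('side','s7')
cv2.imwrite('pics/s7z.png',cv2.resize(load('s7')['color'][130:280,270:440],None,fx=4,fy=4,interpolation=cv2.INTER_CUBIC))
E
```

```text
9.55 [ 0.5047341  -0.04375606  0.08627768] [-3.18228974 -0.91765167  6.48570343] 0.00034305579295338973
```

View pics/s7z.png

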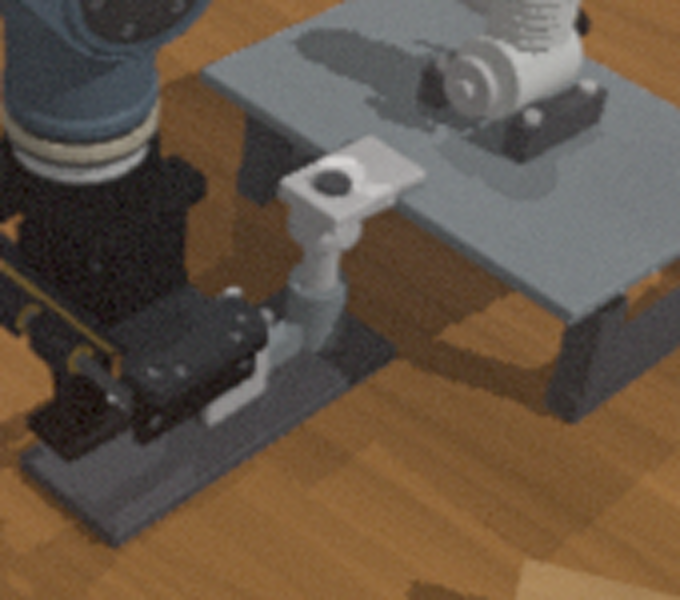

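Emit:
step_arm([
  [0,0,3],
  [0,0,3],
  [0,0,2],
  [0,0,1],
  [0,0,0],
  [0,0,0],
], twist=[0,0,0,0,0,0])

```text
time: 10.1
position: [0.5041, -0.0437, 0.078]
tool_rot: [0.035, 0.999, 0.0, -0.002]
ft_force: [-4.4, -2.3, 10.9]
grip_width: 0.0004
```

Emit:
step_arm([
  [0,0,1],
  [0,0,0],
  [0,0,0],
], twist=[0,0,0])

```text
time: 10.35
position: [0.504, -0.0437, 0.0776]
tool_rot: [0.035, 0.999, 0.0, -0.002]
ft_force: [-5.9, -2.1, 15.6]
grip_width: 0.0006
```

Emit:
step_arm([
  [0,0,1],
  [0,0,0],
  [0,0,0],
], twist=[0,0,0])

```text
time: 10.6
position: [0.504, -0.0437, 0.0772]
tool_rot: [0.035, 0.999, -0.0, -0.002]
ft_force: [-7.1, -1.1, 20.1]
grip_width: 0.0005
```

Hard stop reached (force climbs, tip z ≈ 60 mm). A quick look, then let it up.

```bash
python3 - <<'E'
from h import *
c=snap('side','s8');P=cloud(c)
cv2.imwrite('pics/s8z.png',cv2.resize(c['color'][130:280,270:440],None,fx=4,fy=4,interpolation=cv2.INTER_CUBIC))
for f in('s5','s7','s8'):
    c=load(f);P=cloud(c);m=(np.hypot(P[...,0]-.70,P[...,1]+.0575)<.014)&(P[...,2]>.09);print(f,'shoe z',np.median(P[m][:,2]))
E
```

```text
s5 shoe z 0.10476815266553974
s7 shoe z 0.12274146541463749
s8 shoe z 0.12801411742782587
```

View pics/s8z.png

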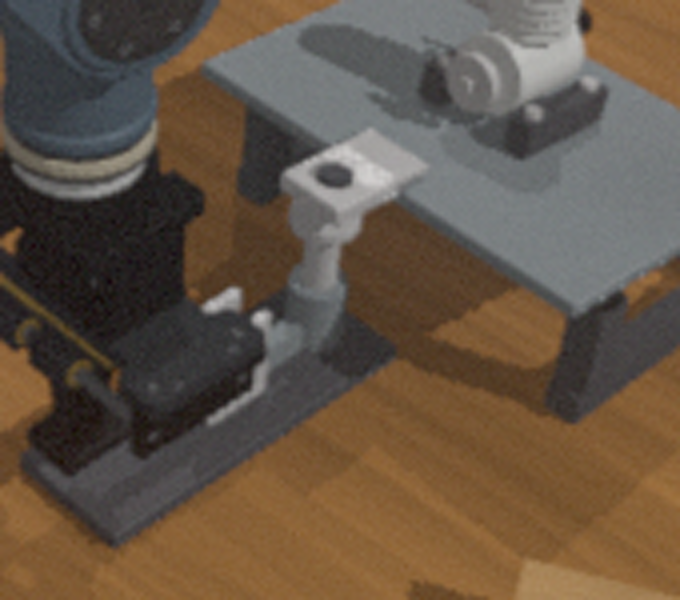

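Emit:
step_arm([
  [0,0,-5],
  [-0.5,0,-5],
  [-0.5,0,-5],
  [-1,0,-5],
  [-1.5,0,-5],
  [-1.5,0,-5],
  [-1.5,0,-5],
  [-1.5,0,-5],
  [-1.5,0,-5],
  [-1.5,0,-5],
  [-1.5,0,-5],
  [-1,0,-5],
  [0,0,-5],
  [0,0,-10],
  [0,0,-10],
  [0,0,0],
  [0,0,0],
  [0,0,0],
], twist=[0,0,0,0,0,0,0,0,0,0,0,0,0,0,0,0,0,0])

```text
time: 12.15
position: [0.5193, -0.0448, 0.1607]
tool_rot: [0.036, 0.999, -0.0, 0.0]
ft_force: [0.2, 0.9, -0.4]
grip_width: 0.0006
```

```bash
python3 - <<'E'
from h import *
o=robot.get_obs();print(o['time'],o['position'],o['ft_force'])
c=snap('side','s9');P=cloud(c);snap('wrist','w9')
cv2.imwrite('pics/s9z.png',cv2.resize(c['color'][130:280,270:440],None,fx=4,fy=4,interpolation=cv2.INTER_CUBIC))
for f in('s5','s9'):
    c=load(f);P=cloud(c);m=(np.hypot(P[...,0]-.70,P[...,1]+.0575)<.014)&(P[...,2]>.09);print(f,'shoe z',np.median(P[m][:,2]))
    g=c['color'].max(-1);hsv=cv2.cvtColor(c['color'],cv2.COLOR_BGR2HSV)
    m=(abs(P[...,2]-.0125)<.0045)&(g<110)&(hsv[...,1]<90)&(P[...,0]>.45)&(P[...,0]<.73)&(abs(P[...,1]+.05)<.07)
    print(cv2.minAreaRect((P[m][:,:2]*1000).astype(np.float32)))
E
```

```text
12.15 [ 0.51934372 -0.04477499  0.16067209] [ 0.19060037  0.87461442 -0.36797626]
s5 shoe z 0.10476815266553974
((603.0761108398438, -49.520626068115234), (82.67877960205078, 222.6089630126953), 86.05776977539062)
s9 shoe z 0.10420326970859894
((603.7251586914062, -49.51543426513672), (82.61995697021484, 223.60910034179688), 86.03226470947266)
```

View pics/s9z.png

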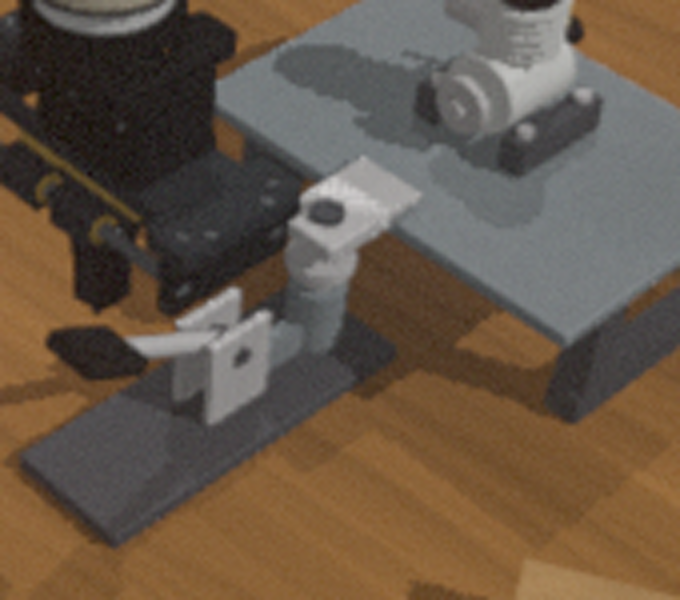

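The trial lift raised the shoe 23 mm, the plate is back at its rest height, the handle is fully up and free, and the jack hasn't moved. Now the second press.

Emit:
step_arm([
  [0,0,10],
  [0,0,7],
  [0,0,5],
  [1,0,5],
  [1.5,0,5],
  [1.5,0,5],
  [1.5,0,5],
  [1.5,0,5],
  [1.5,0,5],
  [1.5,0,5],
  [1.5,0,5],
  [1,0,5],
  [0.5,0,4],
  [0.5,0,3],
  [0,0,3],
  [0,0,3],
  [0,0,2],
  [0,0,1],
  [0,0,0],
  [0,0,0],
], twist=[0,0,0,0,0,0,0,0,0,0,0,0,0,0,0,0,0,0,0,0])

```text
time: 13.92
position: [0.5041, -0.0437, 0.078]
tool_rot: [0.035, 0.999, 0.0, -0.002]
ft_force: [-4.4, -0.5, 9.9]
grip_width: 0.0007
```

Emit:
step_arm([
  [0,0,1],
  [0,0,1],
  [0.5,0,0],
  [0,0,0],
  [0,0,0],
], twist=[0,0,0,0,0])

```text
time: 14.33
position: [0.504, -0.0437, 0.0772]
tool_rot: [0.035, 0.999, -0.0, -0.001]
ft_force: [-5.3, -0.4, 19.8]
grip_width: 0.0001
```

```bash
python3 - <<'E'
from h import *
c=snap('side','s10');snap('top','t10')
o=robot.get_obs();print(o['time'],o['position'],o['ft_force'])
cv2.imwrite('pics/s10z.png',cv2.resize(c['color'][130:280,270:440],None,fx=4,fy=4,interpolation=cv2.INTER_CUBIC))
P=cloud(c);m=(np.hypot(P[...,0]-.70,P[...,1]+.0575)<.014)&(P[...,2]>.09);print('shoe z',np.median(P[m][:,2]))
E
```

```text
14.4333 [ 0.50402718 -0.04369958  0.07724112] [-5.37584334 -0.39069384 19.80114661]
shoe z 0.12769043386757561
```

View pics/s10.png

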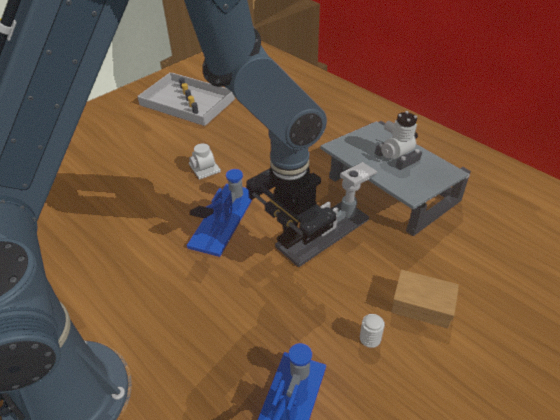

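The handle is at its stop with about 20 N on it, the plate is raised, and the box, barrel and crankcase have not moved. Handing in.

```bash
python3 -c "
from rig import robot
print(robot.hand_in())"
```

```text
the job is handed in; nothing more can be done
None
```

The job is handed in, with the jack holding the plate up and the handle pressed fully down. I set the dark jack under the lift pad and let go. I pumped the handle once fully down, let it come all the way up, then pressed it down again and held it there.

- **Position:** the saddle is within about 2 mm of the pad centre. The side camera's partial view of the saddle and the two bolt readings differed by up to about 2.5 mm. The jack did not shift during the trial pump.
- **Trial lift:** the shoe's measured height went from 105 mm to 128 mm, then back to 104 mm with the handle free.
- **Final hold:** the shoe is at about 128 mm. The tip is at the same height as at the first stop, pressing with about 20 N, plus about 5 N sideways.
- **Time and surroundings:** it took about 14.4 s. In the last side view, the box, barrel and crankcase stand where they did before; I judged this by eye.

No check failed.

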